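Click a carrier sleeve onto an inclined rotator shaft and engage the drive

TASK

Fit the carrier sleeve on the rotator: slide it, flanged end first, onto the inclined shaft, pushing it slowly and steadily (not letting it drop) past the sprung ball until it clicks and the flange sits fully home on the shoulder. Then push the red-knobbed drive lever beside the shaft all the way over, away from its starting side, to engage the drive, and leave everything standing free. Do not disturb the beaker or the two small bottles.

Things in the scene. Friction and masses are not known exactly. Their poses are not given: they have to be found in the camera images.
- sleeve_mid (a point): centre, half-way up, of the loose carrier sleeve: round aluminium tube 90 mm tall, 40 mm outside diameter, with a flange 68 mm across and 9 mm thick at its foot, blue bands at flange and top. Through bore 23.6 mm. About 0.2 kg. Starts upright on its flange. z: its axis, from flange to plain end; its turn about z does not matter. Grip it across the 40 mm tube, in the upper half.
- sleeve_foot (a point): centre of the flange's underside, on the sleeve's axis, 45 mm below sleeve_mid in the sleeve's own frame; same axes. Inside the bore a hidden ring groove runs 12.5 to 27.5 mm above the foot
- shaft: fixed steel shaft of the rotator, 22 mm diameter (0.8 mm clearance all round in the sleeve), 82 mm long, last 12 mm tapering to 10 mm at the tip. Origin: centre of the shoulder face where the flange must sit. z: shoulder to tip, leaning 30 degrees from vertical to the rotator's front, about toward the robot. y: level, toward the lever's side. x: its level part points to the rotator's back.
- detent (a joint): travel (m) of the brass ball sprung out of the shaft's robot-facing side, 20 mm above the shoulder: 0 = out, 4 mm proud; 0.0042 = right in. Spring 6.3 N at 0, 13.9 N right in. The sleeve's foot meets it about 25 mm short of home; a push of 3 to 12 N along the shaft presses it in 1 to 3 mm; over the last 5 mm it springs out into the groove and pulls the sleeve home.
- drive_lever (a joint): angle (rad) of the drive lever: near 0 it leans to the rotator's front (robot side); at 1.0 it leans to the back against its stop = engaged. Push it along the level part of the shaft's x. It stays where it is left and needs about 1 N at its knob.
- drive_lever_tip (a point): centre of the lever's red ball knob, 26 mm diameter, on an 80 mm long, 10 mm thick rod. The lever stands 115 mm to the shaft's +y side; pivot about 42 mm above the bench, knob about 112 mm up at the start, rising 10 mm at mid swing
- beaker_mid (a point): bystander: centre of a glass beaker, 72 mm diameter, 90 mm tall
- blue_bottle_mid (a point): bystander: centre of a small white bottle with a blue cap, 36 mm diameter, 78 mm tall
- red_bottle_mid (a point): bystander: centre of a small white bottle with a red cap, 36 mm diameter, 78 mm tall

How it is judged (in metres and radians):
On the way, in this order (a step that is already met when the one before it is completed fails the run):
1. the sleeve is on the shaft and its flanged end presses the sprung ball in, in a slow push (value of joint detent above 0.0008 m and z of sleeve_foot in the frame of shaft below 0.029 m and z of sleeve_mid in the frame of shaft above 0.046 m and x of sleeve_foot in the frame of shaft between -0.005 and 0.005 m and y of sleeve_foot in the frame of shaft between -0.005 and 0.005 m and angle between the z axis of sleeve_mid and the z axis of shaft, either way round below 0.1 rad), for 0.1 s.
2. the ball has clicked out into the sleeve's groove and the flange sits on the shoulder (value of joint detent below 0.0012 m and z of sleeve_foot in the frame of shaft below 0.0025 m and distance between sleeve_foot and shaft below 0.004 m and z of sleeve_mid in the frame of shaft above 0.04 m and angle between the z axis of sleeve_mid and the z axis of shaft, either way round below 0.08 rad), for 0.2 s.
3. the drive lever is thrown over to the back (value of joint drive_lever above 0.88 rad), for 0.2 s.
At the end, for the whole second after the job is handed in: Sleeve flange-down on the shaft: foot within 2.5 mm of the shoulder along the shaft (4 mm in all), axes within 0.08 rad, ball sprung out into the groove (pressed in under 1.2 mm). Lever beyond 0.88 rad. Beaker and bottles upright and within 30 mm of their places (all of step 2 and value of joint drive_lever above 0.88 rad); the robot touches nothing.
It fails at once if the beaker or a bottle is pushed more than 30 mm or tipped over (distance of any of beaker_mid, blue_bottle_mid, red_bottle_mid from where it was at the start of the episode above 0.03 m or angle between any of beaker_mid, blue_bottle_mid, red_bottle_mid's own z axis and vertical above 0.5 rad).
It also fails if it takes over 64 s, if anything falls off the work surface, if the arm or the gripper's body presses on something with over 40 N, if the wrist force passes 120 N, or if a joint passes its speed limit or range.

ROBOT

A 6-joint arm with a two-finger parallel gripper is mounted at the origin on a cart in front of the work surface, level with it; the furniture and walls round the work are solid. World frame = base frame: x ahead of the robot, y to its left, z up, the work surface at z = 0. Lengths are in m, angles in degrees, forces in N, time in s.
With the tool pointing down it reaches from about 0.4 to 0.825 m from the base axis. Payload 7 kg.
Tool frame: the origin (TCP) lies midway between the tips of the shut fingers; the grasp point (between the pads) lies 19 mm behind it; z points along the fingers, y is the direction in which the jaws open and shut (so a half turn about z gives the same grasp; the last joint's range is limited). The gripper opens to 88 mm and grips with 3 to 60 N. Pads are 19 mm wide; open, the fingers measure 130 mm over their backs; the gripper's body (78 mm by 193 mm) begins 47 mm behind the grasp point.
Start: joints at [92.997, 20.546, 0.682, 0, -70.136, -16.507], TCP at [0.158, 0.656, 0.227] pointing down, gripper open.
Joint ranges: [-176.03, 176.03], [-82.01, 121.73], [-58.28, 71.71], [-173.87, 95.51], [-174.79, -0.11], [-173.66, 173.66]. Speed limits (degrees/s): [136.94, 136.94, 172.46, 180, 180, 180].

INTERFACE

Orientations are given as [roll, pitch, yaw] about the fixed x, y, z axes, in that order (R = Rz(yaw) Ry(pitch) Rx(roll)).
In Python, from plant import sensors, cams, job gives the robot as it stands.
- The arm moves only by the tool move_arm, never from a script. Its argument "commands" is a list of rows, each a list of 7 numbers: the finger opening in cm, from 0 to 8.76, then the shift along the tool's x, y, z in cm, then the turn, a rotation vector about the tool's x, y, z in rad. In form: [[hand, x, y, z, wx, wy, wz], ...]. A call has exactly 8 rows; each row is the pose to reach, as a shift and turn from the pose commanded when the call began, along the tool's axes at that moment; what a row does not reach only later rows make up. A row lasts 1/8 s, in which the tool goes at most 62.5 mm and 10.7 degrees, less where a joint would pass 70% of its speed; a pose out of reach is approached as far as the arm can. A call with a gripper value outside its range is refused whole. The fingers move at their own pace and stop on an object; the grip force is fixed at half the most. Time passes only in rows, so rows that repeat a pose let the fingers close, or fill a call up. It gives the time, the measured TCP pose, the force and the opening at its end, in the units of the state.
- sensors.get_obs(): the state, without advancing time (a new reading comes with each control period).
- cams.snapshot(name): name is "scene" or "top" or "wrist"; returns a dict with "frame" (400x640x3 uint8, red, green, blue), "camera_matrix" (3x3 intrinsics, pixels), "R" (3x3) and "t" (3): a world point X has camera coordinates R X + t. Camera axes: x right, y down, z forward; pixel columns grow to the right and rows downward; lengths in m; the calibration is good to about 2 mm. A picture is of the moment at which its call begins. There is no depth.
- job.close_job(): hands the job in, once; it reports no verdict.
The state is a dict: "clock": time; "joint_pos": joint angles; "qvel": joint speeds; "tau": joint torques, N m; "tool_pos": TCP position; "orientation": TCP orientation; "force": force on the tool from outside, world axes, zero at the start; "moment": the same for the moment, N m; "opening": finger opening in m.
Only numpy, scipy, OpenCV 4.12 (cv2) and the standard library are available. Lean on these libraries where they do the work, as an engineer would, in place of code of your own. Each camera call takes 0.05 s, during which the arm holds its last target.

## Working session

There is one attempt and no reset: what is moved stays moved. The work goes in short steps, Python scripts to look and compute and a tool call to move; the robot and the scene stay as the last step left them, time stands still between calls to the robot, and variables do not carry over. Pictures are saved under pics/ and viewed, and the job is handed in when it is done.

Besides the shell and the picture viewer there is one more tool, called after "Call:" as a command line: name --pt "numbers of a row" for each row, then --argument value for the rest. move_arm: Moves the arm, as the interface text tells. Its arguments: {"type":"object","properties":{"commands":{"type":"array"}},"required":["commands"]}

```bash
mkdir -p pics; ls
cat > h.py <<'E'
import numpy as np, cv2
from plant import sensors, cams, job
def snap(n,f):
    s=cams.snapshot(n); cv2.imwrite('pics/'+f,cv2.cvtColor(s['frame'],cv2.COLOR_RGB2BGR)); np.savez('pics/'+f[:-4]+'.npz',**s); return s
E
python3 - <<'E'
from h import *
o=sensors.get_obs(); print(o)
for n in ['scene','top','wrist']:
    s=snap(n,n+'0.png'); print(n,s['camera_matrix'].tolist(),s['R'].round(3).tolist(),s['t'].round(3).tolist(),(-s['R'].T@s['t']).round(3))
E
```

```text
pics
{'clock': 0.0, 'joint_pos': array([ 9.29973514e+01,  2.05912123e+01,  6.35171899e-01, -2.12904363e-02,
       -7.01358856e+01, -1.65065081e+01]), 'qvel': array([ 0.0455048 ,  0.05959034,  0.05385481,  0.04896425,  0.04181636,
       -0.00598573]), 'tau': array([ 5.11237213e-04, -5.82718277e+01,  2.93062645e+01,  6.99768305e+00,
        7.06877807e-03, -1.49211683e-04]), 'tool_pos': array([0.15758913, 0.65585128, 0.22563214]), 'orientation': array([ 1.79906175e+02, -6.93143306e-03, -1.35164014e+01]), 'force': array([ 1.08766029,  0.28249377, -0.03723623]), 'moment': array([ 0.03678317,  0.02774641, -0.03447429]), 'opening': 0.08767410479181094}
scene [[423.6849192208555, 0.0, 324.63545608820544], [0.0, 423.6849192208555, 204.1480883021576], [0.0, 0.0, 1.0]] [[0.701, -0.713, 0.018], [-0.486, -0.496, -0.72], [0.522, 0.496, -0.694]] [-0.419, 0.311, 1.018] [-0.087 -0.649  0.938]
top [[423.1977116027729, 0.0, 320.5088891154175], [0.0, 423.1977116027729, 199.69633915484644], [0.0, 0.0, 1.0]] [[-0.025, -1.0, -0.01], [-0.996, 0.025, -0.087], [0.087, 0.008, -0.996]] [-0.016, 0.551, 1.2] [ 0.444 -0.039  1.243]
wrist [[337.21495355687705, 0.0, 316.11740577169], [0.0, 337.21495355687705, 200.4894568941215], [0.0, 0.0, 1.0]] [[-0.234, -0.972, 0.001], [-0.939, 0.227, 0.259], [-0.252, 0.06, -0.966]] [0.675, -0.033, 0.39] [0.225 0.64  0.384]
```

View pics/scene0.png

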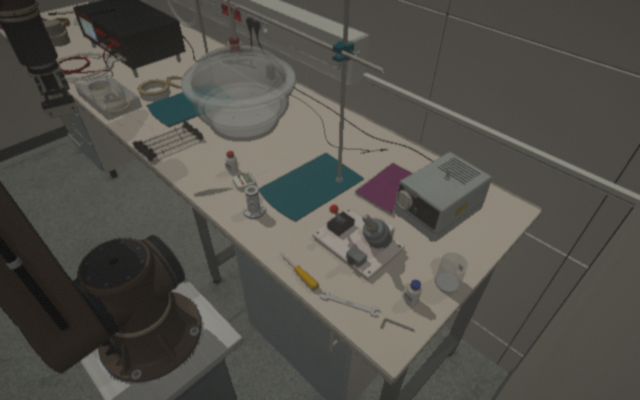

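View pics/top0.png

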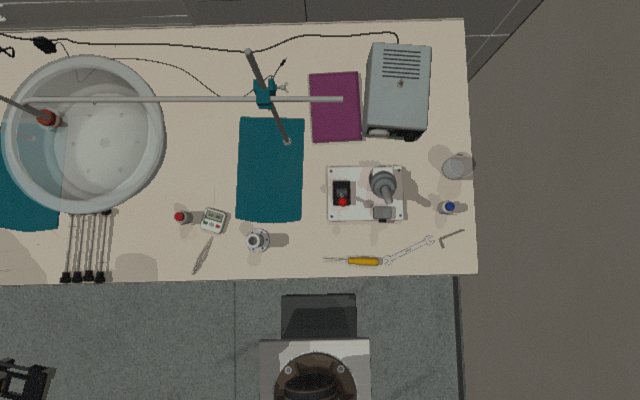

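View pics/wrist0.png

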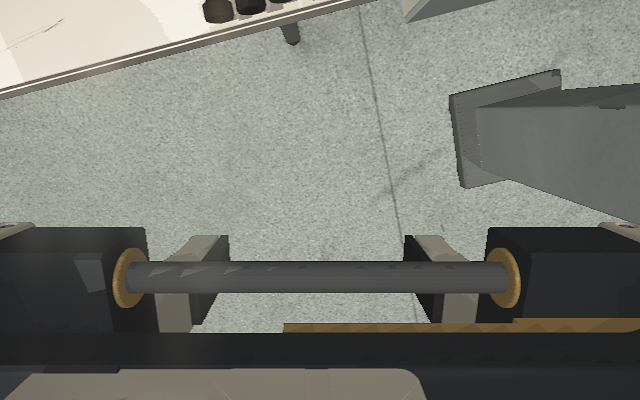

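The scene view shows the sleeve near (254,200), the rotator near (365,240), the lever knob at (334,209) and a stand rod at (340,180). In the top view the sleeve is at (257,240), the shaft at (385,185), the knob at (343,202), the red bottle at (181,217) and the blue one at (449,207). I'll enlarge these.

Run:
```python
import cv2
t=cv2.imread('pics/top0.png'); s=cv2.imread('pics/scene0.png')
cv2.imwrite('pics/t_rot.png',cv2.resize(t[150:240,310:420],None,fx=7,fy=6.5,interpolation=cv2.INTER_CUBIC))
cv2.imwrite('pics/t_sl.png',cv2.resize(t[215:265,230:290],None,fx=10,fy=10,interpolation=cv2.INTER_CUBIC))
cv2.imwrite('pics/s_rot.png',cv2.resize(s[195:285,305:415],None,fx=7,fy=6.5,interpolation=cv2.INTER_CUBIC))
cv2.imwrite('pics/s_sl.png',cv2.resize(s[170:230,225:285],None,fx=10,fy=10,interpolation=cv2.INTER_CUBIC))
```

```text
(no output)
```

View pics/t_rot.png

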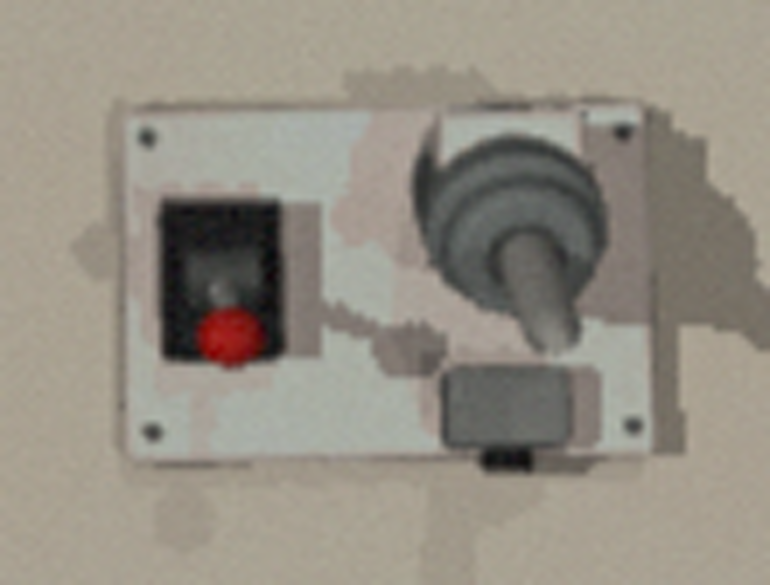

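View pics/t_sl.png

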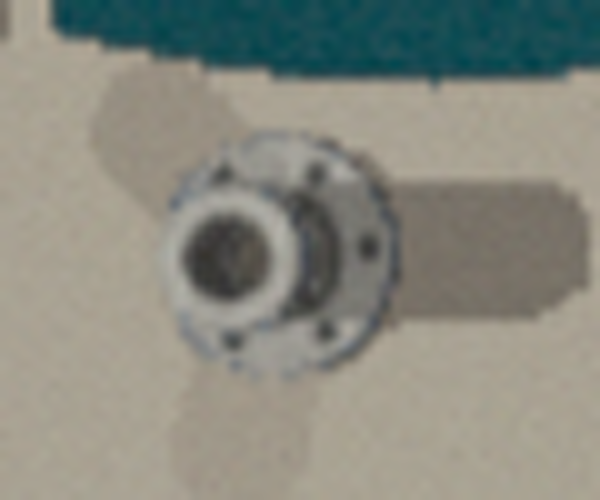

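View pics/s_rot.png

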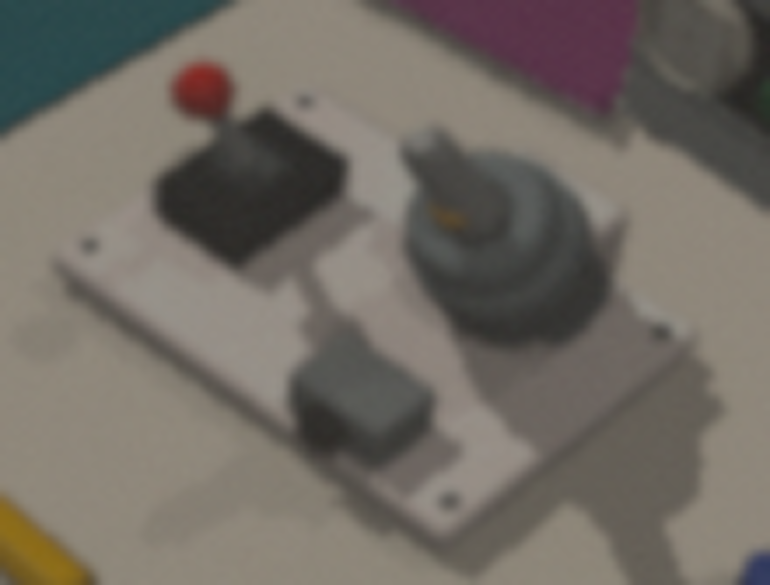

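View pics/s_sl.png

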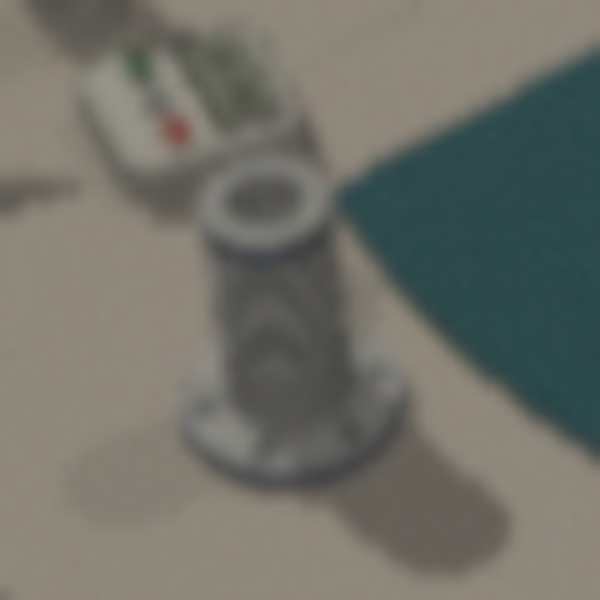

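```bash
cat >> h.py <<'E'
def ray(s,uv):
    K=s['camera_matrix'];R=s['R'];t=s['t']
    d=R.T@np.linalg.solve(K,[uv[0],uv[1],1.]); return -R.T@t, d/np.linalg.norm(d)
def plane(s,uv,z):
    c,d=ray(s,uv); return c+d*(z-c[2])/d[2]
def tri(obs):
    A=np.zeros((3,3));b=np.zeros(3);rs=[ray(s,u) for s,u in obs]
    for c,d in rs:
        P=np.eye(3)-np.outer(d,d);A+=P;b+=P@c
    X=np.linalg.solve(A,b); return X,[np.linalg.norm((np.eye(3)-np.outer(d,d))@(X-c)) for c,d in rs]
def load(f): return dict(np.load('pics/'+f+'.npz'))
def proj(s,X):
    p=s['camera_matrix']@(s['R']@np.asarray(X,float)+s['t']); return p[:2]/p[2]
def redblob(s,lo=(0,150,60),hue=(8,172),box=None):
    h=cv2.cvtColor(s['frame'],cv2.COLOR_RGB2HSV)
    m=(((h[...,0]<hue[0])|(h[...,0]>hue[1]))&(h[...,1]>lo[1])&(h[...,2]>lo[2])).astype(np.uint8)
    n,l,st,c=cv2.connectedComponentsWithStats(m)
    return [(st[i].tolist(),c[i].round(1).tolist()) for i in range(1,n) if st[i,4]>8]
E
python3 - <<'E'
from h import *
T=load('top0');S=load('scene0')
np.set_printoptions(precision=4,suppress=True)
print('red top',redblob(T));print('red sc',redblob(S))
zt=lambda u,v,x0,y0,fx,fy:((u+.5)/fx-.5+x0,(v+.5)/fy-.5+y0)
tt=lambda u,v:zt(u,v,310,150,7,6.5); ss=lambda u,v:zt(u,v,305,195,7,6.5)
print('sleeve top', plane(T,zt(226,257,230,215,10,10),.09),plane(S,zt(265,202,225,170,10,10),.09),tri([(T,zt(226,257,230,215,10,10)),(S,zt(265,202,225,170,10,10))]))
print('flange',plane(T,zt(283,255,230,215,10,10),.009))
print('knob',tri([(T,tt(231,337)),(S,ss(203,90))]))
print('tip',tri([(T,tt(553,335)),(S,ss(423,146))]))
for p in [(147,137),(623,132),(152,432),(633,426)]: print('screw',plane(T,tt(*p),.014))
for p in [(305,102),(90,245),(450,500),(660,332)]: print('screw sc',plane(S,ss(*p),.014))
print('bottles',plane(T,(180,217),.078),plane(T,(449,207),.078),'beaker',plane(T,(455,166),.05))
print('rod base', plane(T,(287,142),0.0))
E
```

```text
red top [([42, 110, 10, 6, 25], [46.8, 111.7]), ([37, 117, 16, 8, 47], [44.2, 120.6]), ([338, 197, 10, 9, 68], [342.4, 201.2]), ([175, 213, 8, 8, 52], [178.6, 216.1])]
red sc [([96, 30, 6, 4, 9], [98.8, 31.9]), ([331, 206, 6, 5, 23], [333.3, 207.8])]
sleeve top [0.4391 0.1584 0.09  ] [0.4387 0.1536 0.09  ] (array([0.4402, 0.1582, 0.0862]), [np.float64(0.0013396499213272936), np.float64(0.0013396499213272329)])
flange [0.439  0.1556 0.009 ]
knob (array([ 0.5373, -0.0896,  0.1149]), [np.float64(0.0008509500481887389), np.float64(0.000850950048188617)])
tip (array([ 0.5306, -0.204 ,  0.1692]), [np.float64(0.0007767037501531907), np.float64(0.0007767037501531471)])
screw [ 0.6363 -0.061   0.014 ]
screw [ 0.6334 -0.26    0.014 ]
screw [ 0.5032 -0.0595  0.014 ]
screw [ 0.5009 -0.2588  0.014 ]
screw sc [ 0.641  -0.0589  0.014 ]
screw sc [ 0.5083 -0.0574  0.014 ]
screw sc [ 0.5067 -0.2564  0.014 ]
screw sc [ 0.6381 -0.2577  0.014 ]
bottles [0.5079 0.3593 0.078 ] [ 0.5169 -0.3828  0.078 ] beaker [ 0.6348 -0.414   0.05  ]
rod base [0.7283 0.0665 0.    ]
```

```bash
cat >> h.py <<'E'
from scipy.spatial.transform import Rotation as Ro
def delta(pos,rpy,o=None):
    o=o or sensors.get_obs()
    R0=Ro.from_euler('xyz',o['orientation'],degrees=True); R1=Ro.from_euler('xyz',rpy,degrees=True)
    d=R0.inv().apply(np.array(pos)-o['tool_pos'])*100; w=(R0.inv()*R1).as_rotvec()
    print('cm',d.round(3),'rad',w.round(4)); return d,w
E
python3 - <<'E'
from h import *
T=load('top0');S=load('scene0')
print(tri([(T,(265,94)),(S,(344,50))]))
print(tri([(T,(343,99)),(S,(383,70))]))
delta((0.439,0.157,0.215),(180,0,-0.5))
E
```

```text
(array([0.71923805, 0.06539347, 0.46055155]), [np.float64(0.0033849854954511294), np.float64(0.003384985495451287)])
(array([ 0.70268814, -0.08073997,  0.46353055]), [np.float64(0.0011238916054116435), np.float64(0.0011238916054117064)])
cm [39.018 41.939  1.143] rad [ 0.0013  0.     -0.2271]
```

Call:
move_arm --pt "8.7 0.8 0.8 0 0 0 0" --pt "8.7 3 3.2 0.1 0 0 0" --pt "8.7 6.5 7 0.2 0 0 0" --pt "8.7 10.3 11 0.3 0 0 0" --pt "8.7 14.1 15.2 0.4 0 0 0" --pt "8.7 18 19.3 0.5 0 0 0" --pt "8.7 21.8 23.4 0.6 0 0 0" --pt "8.7 25.6 27.5 0.7 0 0 0"

```text
clock: 1.15
tool_pos: [0.3429, 0.3267, 0.2198]
orientation: [-180.0, -0.0, -13.5]
force: [0.4, 0.4, -0.1]
opening: 0.0868
```

Call:
move_arm --pt "8.7 3.5 3.8 0.1 0 0 -0.02" --pt "8.7 6.5 7 0.2 0 0 -0.06" --pt "8.7 9 9.7 0.3 0 0 -0.1" --pt "8.7 11 11.9 0.4 0 0 -0.14" --pt "8.7 12.4 13.4 0.4 0 0 -0.18" --pt "8.7 13.2 14.2 0.4 0 0 -0.21" --pt "8.7 13.4 14.4 0.4 0 0 -0.227" --pt "8.7 13.4 14.4 0.4 0 0 -0.227"

```text
clock: 2.15
tool_pos: [0.4388, 0.1576, 0.2156]
orientation: [-180.0, -0.0, -0.5]
force: [-0.4, 0.0, 0.8]
opening: 0.0873
```

Run:
```python
from h import *
o=sensors.get_obs(); print(o['clock'],o['tool_pos'],o['orientation'])
snap('wrist','w1.png'); delta((0.439,0.157,0.05),(180,0,-0.5))
```

```text
2.15 [0.43884293 0.15755181 0.21560247] [-1.79989145e+02 -6.13624441e-03 -5.42524791e-01]
cm [ 0.02   0.082 16.56 ] rad [-0.0002 -0.0001 -0.0006]
```

View pics/w1.png

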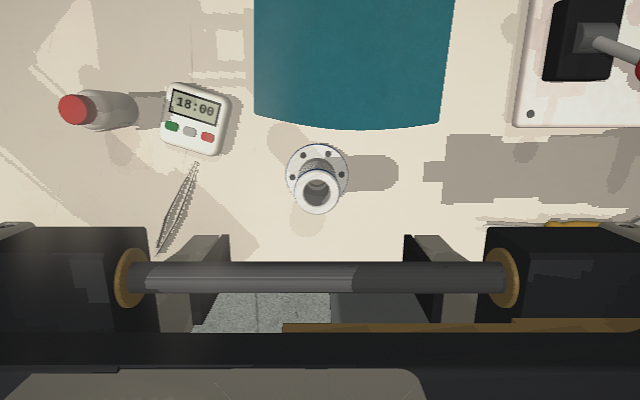

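The sleeve's top ring is at (317,191) and its flange at (317,172), between the fingers. The timer and the red bottle lie clear to the left.

Run:
```python
from h import *
W=load('w1');f=cv2.imread('pics/w1.png')
g=cv2.cvtColor(f,cv2.COLOR_BGR2HSV)
roi=f[140:225,275:365]
cv2.imwrite('pics/w1z.png',cv2.resize(roi,None,fx=7,fy=7,interpolation=cv2.INTER_CUBIC))
print(plane(W,(317,191),.09),plane(W,(317.5,171.5),.009))
```

```text
[0.44060891 0.1574945  0.09      ] [0.4432722  0.15677192 0.009     ]
```

View pics/w1z.png

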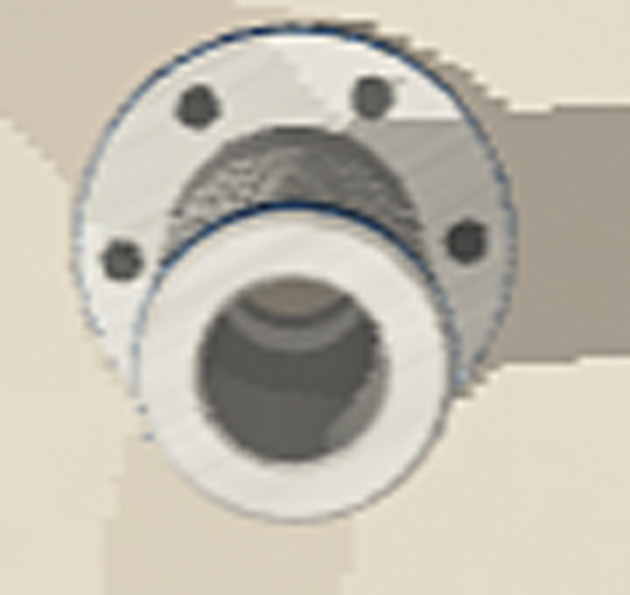

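Run:
```python
from h import *
W=load('w1')
print(plane(W,(316.4,192),.09),plane(W,(316.9,174.4),.009))
delta((0.4405,0.1577,0.051),(180,0,-0.65))
```

```text
[0.43972373 0.15802295 0.09      ] [0.44005565 0.15746054 0.009     ]
cm [1.690e-01 1.100e-02 1.646e+01] rad [-0.0002 -0.0001  0.002 ]
```

Call:
move_arm --pt "8.7 0.12 -0.05 1 0 0 0" --pt "8.7 0.12 -0.05 4 0 0 0" --pt "8.7 0.12 -0.05 7.5 0 0 0" --pt "8.7 0.12 -0.05 11 0 0 0" --pt "8.7 0.12 -0.05 13.8 0 0 0" --pt "8.7 0.12 -0.05 15.6 0 0 0" --pt "8.7 0.12 -0.05 16.4 0 0 0" --pt "8.7 0.12 -0.05 16.4 0 0 0"

```text
clock: 3.2
tool_pos: [0.44, 0.1582, 0.0511]
orientation: [180.0, 0.0, -0.5]
force: [0.4, -0.6, -0.1]
opening: 0.0873
```

Call:
move_arm --pt "5.5 0 0 0 0 0 0" --pt "4.6 0 0 0 0 0 0" --pt "4.2 0 0 0 0 0 0" --pt "3.8 0 0 0 0 0 0" --pt "3.0 0 0 0 0 0 0" --pt "3.0 0 0 0 0 0 0" --pt "3.0 0 0 0 0 0 0" --pt "3.0 0 0 0 0 0 0"

```text
clock: 4.2
tool_pos: [0.4401, 0.1581, 0.0515]
orientation: [180.0, 0.0, -0.5]
force: [1.0, -0.6, 1.2]
opening: 0.0403
```

Call:
move_arm --pt "3.0 0 0 -0.3 0 0 0" --pt "3.0 0 0 -1.5 0 0 0" --pt "3.0 0 0 -4 0 0 0" --pt "3.0 0 0 -8 0 0 0" --pt "3.0 0 1 -12.5 0 0 0" --pt "3.0 0 3 -16.5 0 0 0" --pt "3.0 0 6 -19.5 0 0 0" --pt "3.0 0 9.5 -21 0 0 0"

```text
clock: 5.2
tool_pos: [0.4397, 0.0629, 0.2643]
orientation: [-179.9, -0.2, -0.4]
force: [0.4, -0.4, -2.6]
opening: 0.0397
```

Run:
```python
from h import *
delta((0.476,-0.2035,0.264),(180,-30,-0.65))
```

```text
cm [ 3.8350e+00  2.6609e+01 -8.0000e-03] rad [-0.0028  0.5204  0.003 ]
```

Call:
move_arm --pt "3.0 0.3 3.4 0 0 0.04 0" --pt "3.0 0.8 7.2 0 0 0.12 0" --pt "3.0 1.5 11.5 0 0 0.22 0" --pt "3.0 2.3 16 0 0 0.32 0" --pt "3.0 3 20.3 0 0 0.41 0" --pt "3.0 3.5 23.8 0 0 0.48 0" --pt "3.0 3.8 26 0 0 0.52 0" --pt "3.0 3.8 26.6 0 0 0.522 0"

```text
clock: 6.2
tool_pos: [0.474, -0.2042, 0.2618]
orientation: [-180.0, -29.9, -0.7]
force: [0.7, 0.2, -1.8]
opening: 0.0396
```

Run:
```python
from h import *
o=sensors.get_obs(); print(o['clock'],o['tool_pos'],o['orientation'],o['force'],o['joint_pos'])
snap('wrist','w2.png');snap('top','t2.png');snap('scene','s2.png')
t=cv2.imread('pics/top0.png')
for n,b in [('t2',(120,240,290,430)),('s2',(150,270,290,430))]:
    f=cv2.imread(f'pics/{n}.png'); cv2.imwrite(f'pics/{n}z.png',cv2.resize(f[b[0]:b[1],b[2]:b[3]],None,fx=5,fy=5,interpolation=cv2.INTER_CUBIC))
```

```text
6.2 [ 0.47400221 -0.20419717  0.26184371] [-179.97337693  -29.90826464   -0.6518573 ] [ 0.71622922  0.18927304 -1.7780835 ] [ -2.07597824 -12.17470138 -36.8397211   -1.27042858 -35.44159329
  92.26961801]
```

View pics/w2.png

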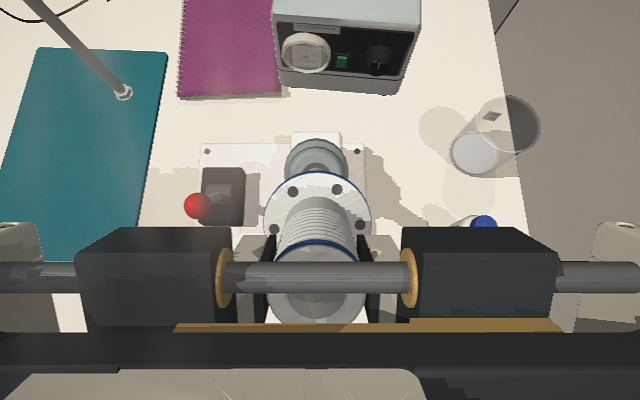

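View pics/t2z.png

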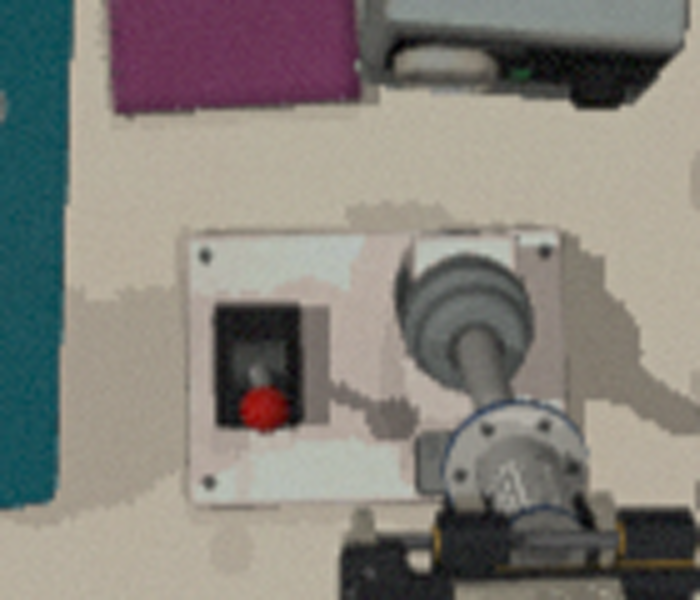

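View pics/s2z.png

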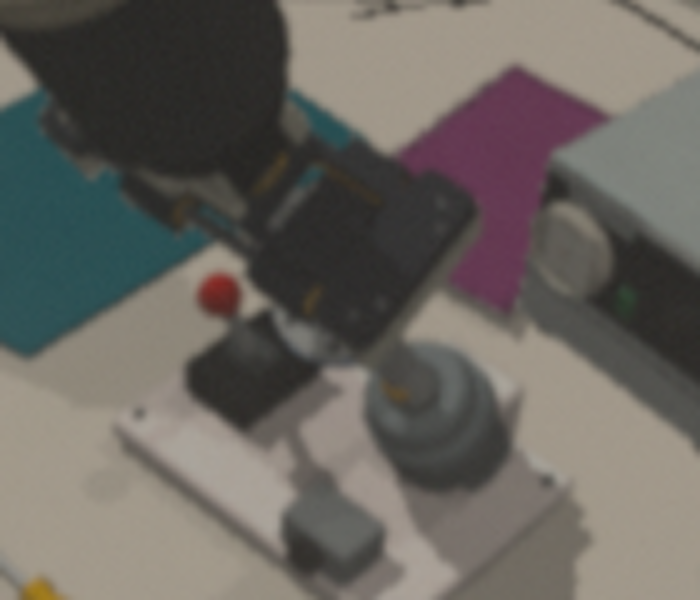

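Run:
```python
import cv2
f=cv2.imread('pics/w2.png'); cv2.imwrite('pics/w2z.png',cv2.resize(f[125:245,250:390],None,fx=5,fy=5,interpolation=cv2.INTER_CUBIC))
```

```text
(no output)
```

View pics/w2z.png

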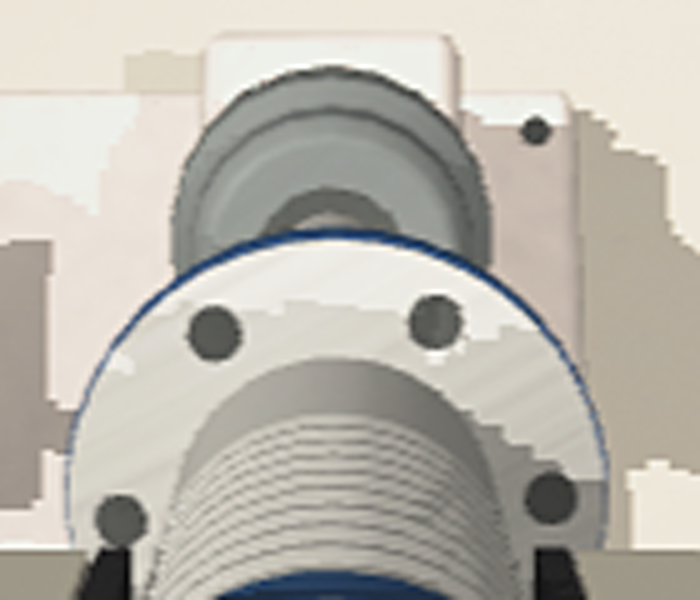

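Run:
```python
from h import *
np.set_printoptions(precision=4,suppress=True)
o=sensors.get_obs();R=Ro.from_euler('xyz',o['orientation'],degrees=True).as_matrix();p=o['tool_pos']
T=load('t2');W=load('w2');S=load('s2')
fl=p+R@[0,0,.047]
print('flange mid',fl,'proj top',proj(T,fl),'wrist',proj(W,fl))
print('foot',p+R@[0,0,.0515])
# rim extremes in top
for nm,C in (('top',T),('wrist',W)):
    a=np.linspace(0,2*np.pi,73); P=np.array([proj(C,p+R@[.034*np.cos(x),.034*np.sin(x),.0425]) for x in a])
    Q=np.array([proj(C,p+R@[.034*np.cos(x),.034*np.sin(x),.0515]) for x in a])
    print(nm,'upper rim',P.min(0),P.max(0),'lower',Q.min(0),Q.max(0))
s0=np.array([0.5716,-.2045,.098])
a=np.linspace(0,2*np.pi,73);P=np.array([proj(W,s0+R@[.034*np.cos(x),.034*np.sin(x),0]) for x in a]);print('drum face 68',P.min(0),P.max(0), proj(W,s0))
P=np.array([proj(T,s0+R@[.034*np.cos(x),.034*np.sin(x),0]) for x in a]);print('drum face top',P.min(0),P.max(0), proj(T,s0))
print('meas flange top px: cols',443/5+290-.4,585/5+290-.4,'row top',402/5+120-.4)
print('wrist flange cols',66/5+250-.4,608/5+250-.4,'row top',230/5+125-.4)
print('wrist drum cols',172/5+250-.4,490/5+250-.4,'row top',68/5+125-.4)
print('top drum cols',(413/7+310,607/7+310),'row',137/6.5+150)
```

```text
flange mid [ 0.4984 -0.2032  0.2212] proj top [392.2184 212.3634] wrist [315.1218 220.9145]
foot [ 0.5006 -0.2033  0.2173]
top upper rim [378.3462 200.382 ] [406.7007 225.6664] lower [377.8888 198.7913] [406.0164 223.9209]
wrist upper rim [261.0708 169.7146] [369.1369 272.3952] lower [263.234  167.2756] [367.042  266.2564]
drum face 68 [283.6436 143.108 ] [348.3444 206.8731] [315.9937 175.7815]
drum face top [371.9033 176.4248] [396.9611 199.4067] [384.4213 188.0586]
meas flange top px: cols 378.20000000000005 406.6 row top 200.0
wrist flange cols 262.8 371.20000000000005 row top 170.6
wrist drum cols 284.0 347.6 row top 138.2
top drum cols (369.0, 396.7142857142857) row 171.07692307692307
```

The top view matches the forward-kinematics flange to 0.2 px. The wrist view shows about a 1 mm bias, because the jaws centre the sleeve across y. The shoulder circle fits s0 ≈ (0.5716, -0.2035, 0.098). Next I approach until the tip is just inside the bore.

Call:
move_arm --pt "3.0 0.1 -0.02 0.5 0 0.001 0" --pt "3.0 0.18 -0.05 1.5 0 0.001 0" --pt "3.0 0.18 -0.05 2.7 0 0.001 0" --pt "3.0 0.18 -0.05 3.7 0 0.001 0" --pt "3.0 0.18 -0.05 4.6 0 0.001 0" --pt "3.0 0.18 -0.05 5.4 0 0.001 0" --pt "3.0 0.18 -0.05 5.8 0 0.001 0" --pt "3.0 0.18 -0.05 5.8 0 0.001 0"

```text
clock: 7.35
tool_pos: [0.5055, -0.2029, 0.2119]
orientation: [180.0, -29.9, -0.5]
force: [0.2, 0.1, -1.5]
opening: 0.0395
```

```bash
cat >> h.py <<'E'
s0=np.array([0.5716,-.2035,.098])
def rep(s0=s0,L=.0515):
    o=sensors.get_obs();R=Ro.from_euler('xyz',o['orientation'],degrees=True).as_matrix();p=o['tool_pos']
    y=np.radians(-.65);b=np.array([np.cos(y),np.sin(y),0]);zs=-.5*b+np.array([0,0,.8660254]);xs=.8660254*b+np.array([0,0,.5]);ys=np.cross(zs,xs)
    f=p+R@[0,0,L]-s0
    print('clk',o['clock'],'foot in shaft mm',(np.array([f@xs,f@ys,f@zs])*1e3).round(2),'F tool',(R.T@o['force']).round(2),'M tool',(R.T@o['moment']).round(3),'rpy',o['orientation'].round(2),'op',round(o['opening'],4))
E
python3 - <<'E'
from h import *
rep()
snap('wrist','w3.png');snap('top','t3.png');snap('scene','s3.png')
a=cv2.imread('pics/t3.png')[140:240,320:430];b=cv2.imread('pics/s3.png')[180:280,310:420];c=cv2.imread('pics/w3.png')[110:240,230:400]
r=lambda i:cv2.resize(i,(400,360),interpolation=cv2.INTER_CUBIC)
cv2.imwrite('pics/m3.png',np.hstack([r(a),r(b)]));cv2.imwrite('pics/w3z.png',cv2.resize(c,None,fx=4,fy=4,interpolation=cv2.INTER_CUBIC))
E
```

```text
clk 7.35 foot in shaft mm [-3.300e-01 -5.000e-02  8.018e+01] F tool [-0.55 -0.14  1.39] M tool [-0.006 -2.04  -0.006] rpy [180.   -29.94  -0.51] op 0.0395
```

View pics/m3.png

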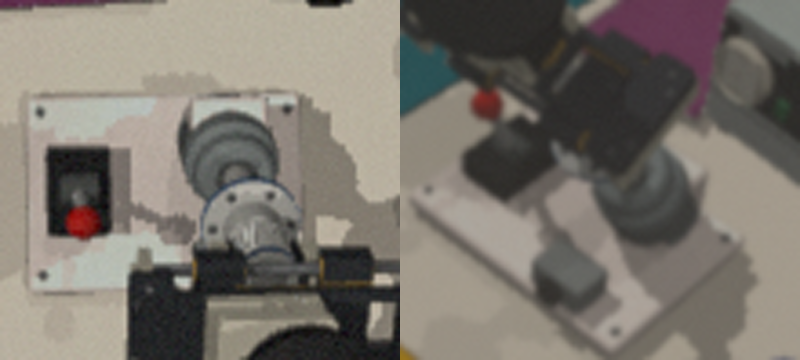

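View pics/w3z.png

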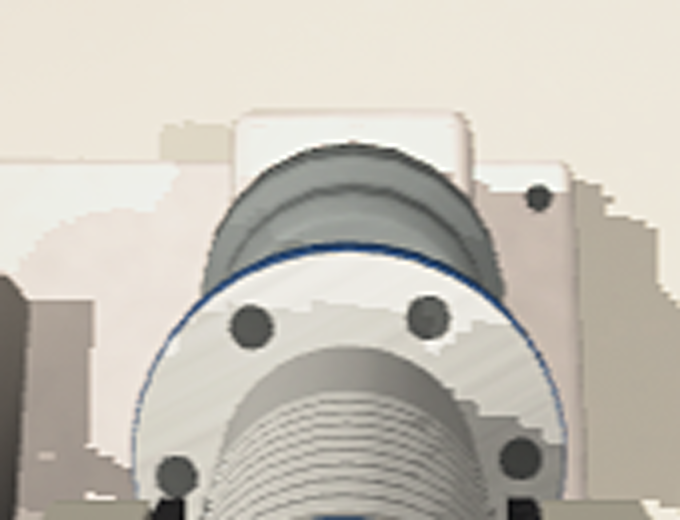

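Call:
move_arm --pt "3.0 0.02 0 0.1 0 0 0" --pt "3.0 0.03 0 0.3 0 0 0" --pt "3.0 0.03 0 0.5 0 0 0" --pt "3.0 0.03 0 0.7 0 0 0" --pt "3.0 0.03 0 0.9 0 0 0" --pt "3.0 0.03 0 1.1 0 0 0" --pt "3.0 0.03 0 1.2 0 0 0" --pt "3.0 0.03 0 1.2 0 0 0"

```text
clock: 8.5
tool_pos: [0.512, -0.203, 0.202]
orientation: [180.0, -30.0, -0.5]
force: [2.3, -2.6, -2.5]
opening: 0.04
```

```bash
python3 -c "
from h import *
rep()"
```

```text
clk 8.5 foot in shaft mm [ 0.31 -0.07 68.34] F tool [0.73 2.55 3.31] M tool [-1.118 -1.315  0.054] rpy [179.99 -29.98  -0.5 ] op 0.04
```

Call:
move_arm --pt "3.0 0.02 0.03 0 0 0 0" --pt "3.0 0.04 0.06 0 0 0 0" --pt "3.0 0.05 0.1 0 0 0 0" --pt "3.0 0.05 0.1 0 0 0 0" --pt "3.0 0.05 0.1 0 0 0 0" --pt "3.0 0.05 0.1 0 0 0 0" --pt "3.0 0.05 0.1 0 0 0 0" --pt "3.0 0.05 0.1 0 0 0 0"

```text
clock: 9.5
tool_pos: [0.5121, -0.2039, 0.2021]
orientation: [-180.0, -30.0, -0.5]
force: [0.4, -0.9, -1.9]
opening: 0.0397
```

```bash
python3 -c "
from h import *
rep()"
```

```text
clk 9.5 foot in shaft mm [ 0.54 -1.   68.41] F tool [-0.6   0.88  1.84] M tool [-0.041 -2.038 -0.065] rpy [-180.    -29.96   -0.51] op 0.0397
```

Call:
move_arm --pt "3.0 0 0.02 0.2 0 0 0" --pt "3.0 0 0.02 0.5 0 0 0" --pt "3.0 0 0.02 0.8 0 0 0" --pt "3.0 0 0.02 1.1 0 0 0" --pt "3.0 0 0.02 1.4 0 0 0" --pt "3.0 0 0.02 1.7 0 0 0" --pt "3.0 0 0.02 1.9 0 0 0" --pt "3.0 0 0.02 2.0 0 0 0"

```text
clock: 10.5
tool_pos: [0.5222, -0.2042, 0.1847]
orientation: [-180.0, -30.0, -0.5]
force: [0.1, -0.0, -2.2]
opening: 0.0398
```

```bash
python3 -c "
from h import *
rep()"
```

```text
clk 10.5 foot in shaft mm [ 0.58 -1.15 48.26] F tool [-1.04  0.03  1.91] M tool [-0.008 -1.967  0.059] rpy [-180.    -29.96   -0.5 ] op 0.0398
```

Call:
move_arm --pt "3.0 0 0 0.2 0 0 0" --pt "3.0 0 0 0.5 0 0 0" --pt "3.0 0 0 0.8 0 0 0" --pt "3.0 0 0 1.1 0 0 0" --pt "3.0 0 0 1.4 0 0 0" --pt "3.0 0 0 1.7 0 0 0" --pt "3.0 0 0 1.9 0 0 0" --pt "3.0 0 0 2.0 0 0 0"

```text
clock: 11.5
tool_pos: [0.532, -0.2043, 0.1677]
orientation: [180.0, -30.0, -0.5]
force: [-5.7, 1.3, 4.9]
opening: 0.0399
```

```bash
python3 -c "
from h import *
rep()"
```

```text
clk 11.5 foot in shaft mm [ 0.51 -1.21 28.67] F tool [-2.5  -1.27 -7.14] M tool [ 0.52  -2.779 -0.022] rpy [179.99 -29.96  -0.5 ] op 0.0399
```

Call:
move_arm --pt "3.0 0 0 0.05 0 0 0" --pt "3.0 0 0 0.1 0 0 0" --pt "3.0 0 0 0.15 0 0 0" --pt "3.0 0 0 0.2 0 0 0" --pt "3.0 0 0 0.25 0 0 0" --pt "3.0 0 0 0.3 0 0 0" --pt "3.0 0 0 0.35 0 0 0" --pt "3.0 0 0 0.4 0 0 0"

```text
clock: 12.5
tool_pos: [0.5339, -0.2044, 0.1642]
orientation: [180.0, -30.0, -0.5]
force: [-5.7, 2.0, 4.4]
opening: 0.0398
```

```bash
python3 -c "
from h import *
rep()"
```

```text
clk 12.5 foot in shaft mm [ 0.44 -1.22 24.7 ] F tool [-2.77 -1.94 -6.62] M tool [ 0.354 -2.683 -0.031] rpy [180.   -29.96  -0.51] op 0.0398
```

Call:
move_arm --pt "3.0 0 -0.01 0.08 0 0 0" --pt "3.0 0 -0.02 0.16 0 0 0" --pt "3.0 0 -0.03 0.24 0 0 0" --pt "3.0 0 -0.03 0.32 0 0 0" --pt "3.0 0 -0.03 0.4 0 0 0" --pt "3.0 0 -0.03 0.48 0 0 0" --pt "3.0 0 -0.03 0.56 0 0 0" --pt "3.0 0 -0.03 0.64 0 0 0"

```text
clock: 13.5
tool_pos: [0.537, -0.2042, 0.1586]
orientation: [180.0, -30.0, -0.5]
force: [-4.6, 0.1, 3.5]
opening: 0.0394
```

Run:
```python
from h import *
rep()
snap('wrist','w4.png')
```

```text
clk 13.5 foot in shaft mm [ 0.36 -0.99 18.28] F tool [-2.27 -0.04 -5.34] M tool [ 0.022 -2.676 -0.04 ] rpy [179.99 -29.95  -0.51] op 0.0394
```

View pics/w4.png

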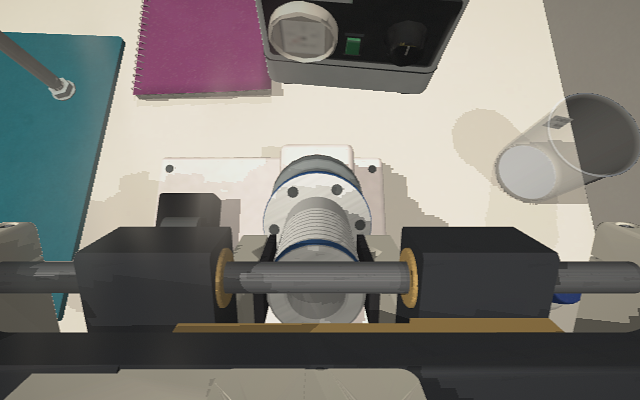

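The sleeve is unmoved in the hand (flange top still at row 170, centred at column 317), and its flange is near the drum. I keep pushing slowly.

Call:
move_arm --pt "3.0 0 0 0.1 0 0 0" --pt "3.0 0 0 0.2 0 0 0" --pt "3.0 0 0 0.3 0 0 0" --pt "3.0 0 0 0.4 0 0 0" --pt "3.0 0 0 0.5 0 0 0" --pt "3.0 0 0 0.6 0 0 0" --pt "3.0 0 0 0.7 0 0 0" --pt "3.0 0 0 0.8 0 0 0"

```text
clock: 14.55
tool_pos: [0.5416, -0.2039, 0.1514]
orientation: [-180.0, -30.0, -0.5]
force: [-0.2, -0.6, -2.4]
opening: 0.0398
```

```bash
python3 -c "
from h import *
rep()"
```

```text
clk 14.55 foot in shaft mm [ 0.65 -0.72  9.74] F tool [-1.38  0.57  1.94] M tool [-0.058 -2.263  0.018] rpy [-179.99  -29.96   -0.51] op 0.0398
```

Call:
move_arm --pt "3.0 0 0 0.07 0 0 0" --pt "3.0 0 0 0.14 0 0 0" --pt "3.0 0 0 0.21 0 0 0" --pt "3.0 0 0 0.28 0 0 0" --pt "3.0 0 0 0.35 0 0 0" --pt "3.0 0 0 0.42 0 0 0" --pt "3.0 0 0 0.49 0 0 0" --pt "3.0 0 0 0.52 0 0 0"

```text
clock: 15.55
tool_pos: [0.5431, -0.2045, 0.1498]
orientation: [180.0, -30.1, -0.5]
force: [-31.0, 6.2, 36.8]
opening: 0.0397
```

```bash
python3 -c "
from h import *
rep()"
```

```text
clk 15.55 foot in shaft mm [ 1.32 -1.24  7.55] F tool [ -8.43  -5.94 -47.43] M tool [ 2.554 -4.837 -0.029] rpy [179.97 -30.1   -0.51] op 0.0397
```

Call:
move_arm --pt "3.0 0 0 -0.05 0 0 0" --pt "3.0 0 0 -0.1 0 0 0" --pt "3.0 0 0 -0.15 0 0 0" --pt "3.0 0 0 -0.2 0 0 0" --pt "3.0 0 0 -0.2 0 0 0" --pt "3.0 0 0 -0.2 0 0 0" --pt "3.0 0 0 -0.2 0 0 0" --pt "3.0 0 0 -0.2 0 0 0"

```text
clock: 16.55
tool_pos: [0.5429, -0.2044, 0.1498]
orientation: [180.0, -30.0, -0.5]
force: [-9.0, 0.5, 9.3]
opening: 0.0398
```

Run:
```python
from h import *
rep()
snap('wrist','w5.png');snap('top','t5.png');snap('scene','s5.png')
a=cv2.imread('pics/t5.png')[140:240,320:430];b=cv2.imread('pics/s5.png')[180:280,310:420];c=cv2.imread('pics/w5.png')[110:240,230:400]
r=lambda i:cv2.resize(i,(400,360),interpolation=cv2.INTER_CUBIC)
cv2.imwrite('pics/m5.png',np.hstack([r(a),r(b)]));cv2.imwrite('pics/w5z.png',cv2.resize(c,None,fx=4,fy=4,interpolation=cv2.INTER_CUBIC))
```

```text
clk 16.55 foot in shaft mm [ 1.1  -1.15  7.7 ] F tool [ -3.13  -0.37 -12.52] M tool [-0.063 -2.732 -0.019] rpy [179.98 -30.04  -0.5 ] op 0.0398
```

View pics/m5.png

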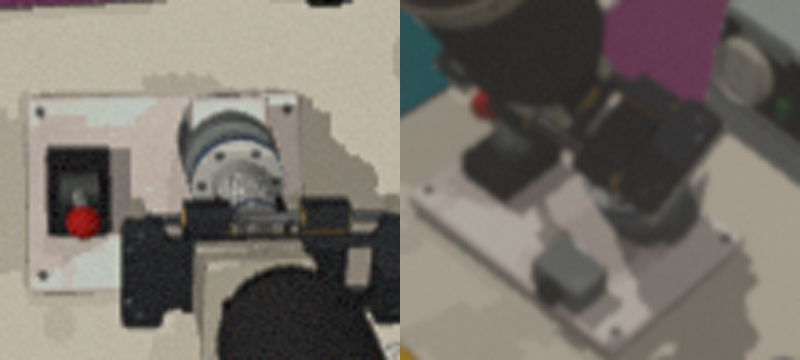

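View pics/w5z.png

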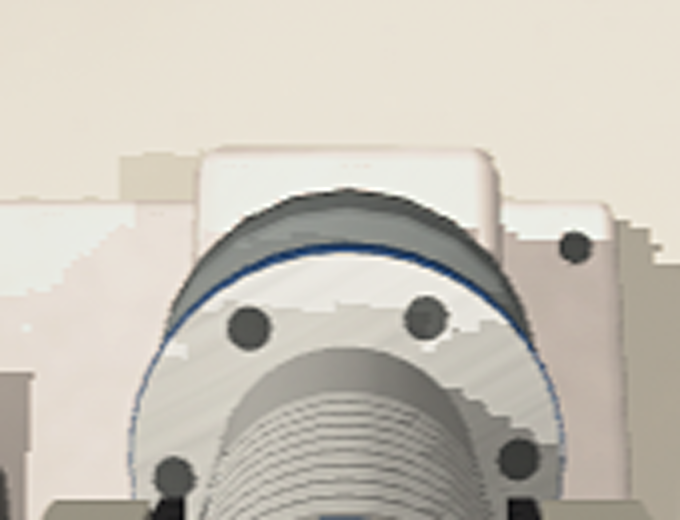

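Run:
```python
from h import *
y=np.radians(-.65);b=np.array([np.cos(y),np.sin(y),0]);zs=-.5*b+np.array([0,0,.8660254]);xs=.8660254*b+np.array([0,0,.5]);ys=np.cross(zs,xs)
T=load('top0');S=load('scene0')
for k in (7.6,4.,0):
    s=s0+.001*(k*zs+.8*xs-1.1*ys); tip=s+.082*zs;ball=s+.02*zs-.012*xs
    print(k,s.round(4),'tip z',tip[2].round(4),'scene tip z-pix',((proj(S,tip)-[305,195]+.5)*[7,6.5]).round(0),'ball',((proj(S,ball)-[305,195]+.5)*[7,6.5]).round(0),'top tip',((proj(T,tip)-[310,150]+.5)*[7,6.5]).round(0))
```

```text
7.6 [ 0.5685 -0.2046  0.105 ] tip z 0.176 scene tip z-pix [418. 139.] ball [440. 216.] top tip [558. 340.]
4.0 [ 0.5703 -0.2046  0.1019] tip z 0.1729 scene tip z-pix [420. 142.] ball [443. 219.] top tip [557. 337.]
0 [ 0.5723 -0.2046  0.0984] tip z 0.1694 scene tip z-pix [423. 146.] ball [445. 222.] top tip [555. 332.]
```

The model with home at 7.6 mm predicts the ball at (440,216) and the tip at (418,139). The picture shows them at about (447,217) and (420,140), so the sleeve is home. I'll relax the push, release and back off.

Call:
move_arm --pt "3.0 0 0 -0.05 0 0 0" --pt "3.0 0 0 -0.08 0 0 0" --pt "4.5 0 0 -0.08 0 0 0" --pt "6.0 0 0 -0.08 0 0 0" --pt "8.5 0 0 -0.08 0 0 0" --pt "8.7 0 0 -0.08 0 0 0" --pt "8.7 0 0 -0.08 0 0 0" --pt "8.7 0 0 -0.08 0 0 0"

```text
clock: 17.7
tool_pos: [0.5426, -0.204, 0.1495]
orientation: [-180.0, -30.0, -0.5]
force: [-1.4, 0.7, 0.0]
opening: 0.0857
```

Run:
```python
from h import *
rep()
snap('wrist','w6.png');a=cv2.imread('pics/w6.png')[110:330,230:400]
cv2.imwrite('pics/w6z.png',cv2.resize(a,None,fx=2.7,fy=2.7,interpolation=cv2.INTER_CUBIC))
```

```text
clk 17.7 foot in shaft mm [ 0.64 -0.81  7.62] F tool [-1.17 -0.71 -0.69] M tool [-0.039 -1.71   0.036] rpy [-180.    -29.97   -0.51] op 0.0857
```

View pics/w6z.png

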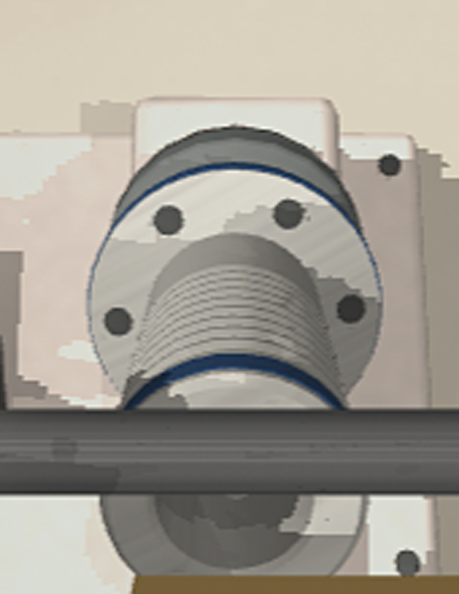

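The sleeve stays seated with the fingers open; its flange is flush against the drum. Now I retreat along the shaft.

Call:
move_arm --pt "8.7 0 0 -0.5 0 0 0" --pt "8.7 0 0 -1.5 0 0 0" --pt "8.7 0 0 -3 0 0 0" --pt "8.7 0 0 -5 0 0 0" --pt "8.7 0 0 -7 0 0 0" --pt "8.7 0 0 -9 0 0 0" --pt "8.7 0 0 -11 0 0 0" --pt "8.7 0 0 -12 0 0 0"

```text
clock: 18.75
tool_pos: [0.4822, -0.2036, 0.2556]
orientation: [180.0, -30.1, -0.5]
force: [0.9, 0.2, -0.5]
opening: 0.0871
```

Run:
```python
from h import *
o=sensors.get_obs();print(o['tool_pos'],o['orientation'])
delta((0.475,-0.035,0.20),(180,0,-0.65))
snap('wrist','w7.png');snap('scene','s7.png');snap('top','t7.png')
a=cv2.imread('pics/t7.png')[140:240,320:430];b=cv2.imread('pics/s7.png')[180:280,310:420]
r=lambda i:cv2.resize(i,(400,360),interpolation=cv2.INTER_CUBIC)
cv2.imwrite('pics/m7.png',np.hstack([r(a),r(b)]))
```

```text
[ 0.48223985 -0.20360375  0.25561286] [179.98435036 -30.12914633  -0.49837522]
cm [ -3.544 -16.855   4.368] rad [-4.000e-04 -5.259e-01  2.500e-03]
```

View pics/m7.png

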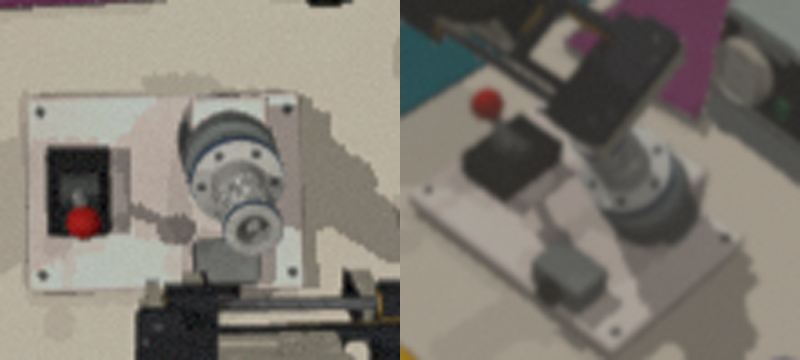

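View pics/w7.png

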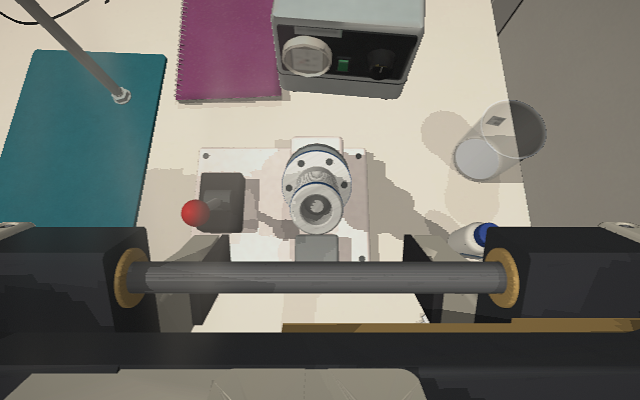

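The sleeve is on the shaft, its flange is flush on the drum in the scene view, and the shaft tip shows inside the bore at (317,207). Now the lever; its knob is at (195,213).

Call:
move_arm --pt "8.7 -0.3 -0.8 0 0 -0.03 0" --pt "8.7 -1 -3.5 0 0 -0.1 0" --pt "8.7 -1.8 -7 0.6 0 -0.2 0" --pt "8.7 -2.6 -10.5 1.6 0 -0.3 0" --pt "8.7 -3.2 -13.5 2.8 0 -0.4 0" --pt "8.7 -3.5 -15.8 3.8 0 -0.48 0" --pt "8.7 -3.54 -16.8 4.3 0 -0.525 0" --pt "8.7 -3.54 -16.8 4.35 0 -0.525 0"

```text
clock: 19.9
tool_pos: [0.4756, -0.0348, 0.1963]
orientation: [179.9, 0.3, -0.5]
force: [0.4, -0.0, -0.0]
opening: 0.0873
```

Run:
```python
from h import *
o=sensors.get_obs();print(o['tool_pos'],o['orientation'])
delta((0.475,-0.035,0.102),(180,0,-0.65))
s=snap('wrist','w8.png'); r=redblob(s); print(r)
T=load('t7')
for b,c in r:
    if b[4]>100: print(plane(s,c,.113), tri([(s,c),(T,(342.4,201.6))]))
```

```text
[ 0.47563218 -0.03479864  0.1963483 ] [179.94495483   0.29902435  -0.45947336]
cm [-0.014  0.012  9.435] rad [0.001  0.0052 0.0033]
[([376, 103, 38, 38, 1112], [394.4, 121.3]), ([8, 171, 12, 10, 86], [13.5, 175.3])]
[ 0.53658808 -0.08936762  0.113     ] (array([ 0.53642168, -0.08869553,  0.1152051 ]), [np.float64(0.00030392012647596523), np.float64(0.00030392012647586727)])
```

View pics/w8.png

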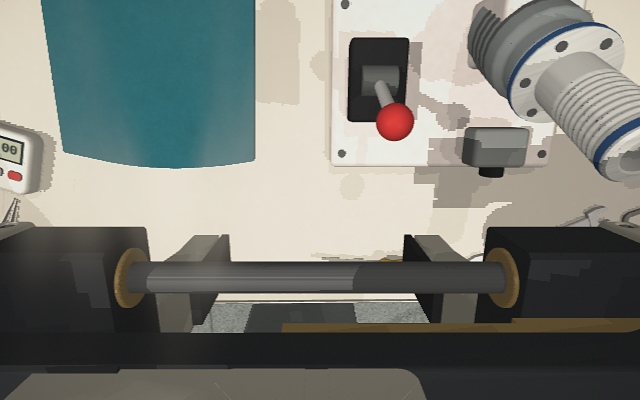

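Call:
move_arm --pt "8.7 0 0 1 0 0 0" --pt "8.7 0 0 3 0 0 0" --pt "8.7 0 0 5 0 0 0" --pt "8.7 0 0 7 0 0 0" --pt "8.7 0 0 8.5 0 0 0" --pt "8.7 0 0 9.3 0 0 0" --pt "8.7 1 0 9.4 0 0 0" --pt "8.7 2 0 9.4 0 0 0"

```text
clock: 20.95
tool_pos: [0.4963, -0.0356, 0.1047]
orientation: [-180.0, 0.0, -0.5]
force: [0.3, 0.3, -0.2]
opening: 0.0866
```

Call:
move_arm --pt "8.7 1 0 0 0 0 0" --pt "8.7 2 0 0 0 0 0" --pt "8.7 3.2 0 0 0 0 0" --pt "8.7 4.4 0 0 0 0 0" --pt "8.7 5.6 0 0 0 0 0" --pt "8.7 6.8 0 0 0 0 0" --pt "8.7 8 0 0 0 0 0" --pt "8.7 8.6 0 0 0 0 0"

```text
clock: 21.95
tool_pos: [0.5816, -0.0364, 0.1035]
orientation: [180.0, 0.1, -0.5]
force: [-0.3, 0.3, -0.5]
opening: 0.0871
```

Run:
```python
from h import *
o=sensors.get_obs();print(o['clock'],o['tool_pos'],o['orientation'],o['force'])
s=snap('wrist','w9.png'); print(redblob(s))
```

```text
21.95 [ 0.58156046 -0.0363883   0.10349671] [ 1.79996810e+02  1.47580311e-01 -5.14661460e-01] [-0.26734911  0.283069   -0.5396354 ]
[([404, 185, 59, 56, 2580], [433.2, 212.5])]
```

View pics/w9.png

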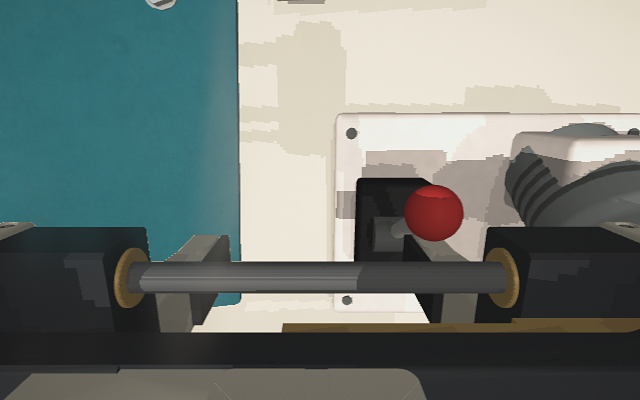

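The knob has moved with the finger and is now at (433,212). I keep pushing toward the stop.

Call:
move_arm --pt "8.7 0.2 0 0 0 0 0" --pt "8.7 0.4 0 0 0 0 0" --pt "8.7 0.6 0 0 0 0 0" --pt "8.7 0.8 0 0 0 0 0" --pt "8.7 1.0 0 0 0 0 0" --pt "8.7 1.2 0 0 0 0 0" --pt "8.7 1.3 0 0 0 0 0" --pt "8.7 1.3 0 0 0 0 0"

```text
clock: 23.0
tool_pos: [0.5852, -0.0369, 0.1032]
orientation: [180.0, 1.0, -0.7]
force: [-30.0, 9.3, 22.3]
opening: 0.0866
```

Run:
```python
from h import *
o=sensors.get_obs();print(o['clock'],o['tool_pos'],o['orientation'],o['force'])
s=snap('wrist','w10.png'); r=redblob(s);print(r)
for b,c in r: print(plane(s,c,.113))
```

```text
23.0 [ 0.58515514 -0.03685186  0.10323419] [179.96817142   0.98712144  -0.71550914] [-30.00525827   9.30891868  22.29676554]
[([403, 187, 58, 56, 2542], [431.4, 214.3])]
[ 0.60766858 -0.08961886  0.113     ]
```

Call:
move_arm --pt "8.7 1.0 0 0 0 0 0" --pt "8.7 0.5 0 0 0 0 0" --pt "8.7 -0.5 0 0 0 0 0" --pt "8.7 -2 0 0 0 0 0" --pt "8.7 -4 0 0 0 0 0" --pt "8.7 -6 0 0 0 0 0" --pt "8.7 -8 0 -1 0 0 0" --pt "8.7 -9 0 -3 0 0 0"

```text
clock: 24.05
tool_pos: [0.5032, -0.0356, 0.1343]
orientation: [-180.0, 0.1, -0.5]
force: [0.3, 0.2, -0.4]
opening: 0.0872
```

Run:
```python
from h import *
o=sensors.get_obs();print(o['clock'],o['tool_pos'],o['orientation'],o['force'])
s=snap('wrist','w11.png'); r=redblob(s);print(r)
for b,c in r: print(plane(s,c,.113))
```

```text
24.05 [ 0.50315168 -0.03559217  0.13427761] [-1.79995814e+02  1.00565187e-01 -4.73590908e-01] [ 0.2867761   0.18557025 -0.40855733]
[([400, 6, 54, 59, 2469], [426.5, 34.7])]
[ 0.6075415  -0.08967548  0.113     ]
```

View pics/w11.png

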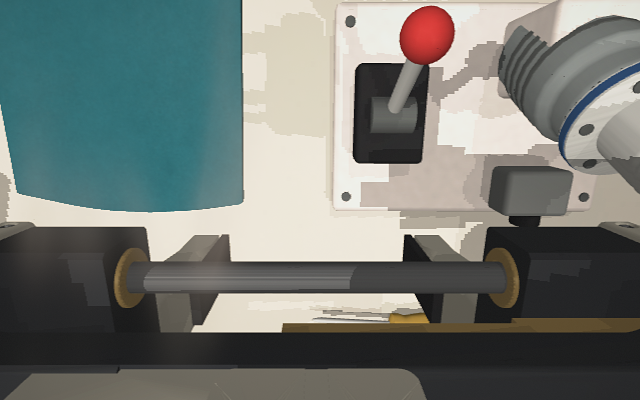

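The lever now leans back, with its knob at (427,35), and it stayed there when released. I'll clear the arm and check from all the cameras.

Call:
move_arm --pt "8.7 -0.5 -0.5 -1.5 0 0 0" --pt "8.7 -1 -1.5 -4 0 0 0" --pt "8.7 -2 -3.5 -7 0 0 0" --pt "8.7 -3 -6 -9 0 0 0" --pt "8.7 -4 -9 -10 0 0 0" --pt "8.7 -4 -12 -10 0 0 0" --pt "8.7 -4 -14 -10 0 0 0" --pt "8.7 -4 -15 -10 0 0 0"

```text
clock: 25.1
tool_pos: [0.4656, 0.1157, 0.2341]
orientation: [180.0, 0.1, -0.4]
force: [-0.5, -0.4, -0.4]
opening: 0.0871
```

Run:
```python
from h import *
np.set_printoptions(precision=4,suppress=True)
o=sensors.get_obs();print(o['clock'],o['tool_pos'],o['orientation'],o['force'])
t=snap('top','t12.png');s=snap('scene','s12.png');w=snap('wrist','w12.png')
for n,c in (('t',t),('s',s),('w',w)): print(n,redblob(c))
a=cv2.imread('pics/t12.png')[140:240,320:430];b=cv2.imread('pics/s12.png')[180:280,310:420]
r=lambda i:cv2.resize(i,(400,360),interpolation=cv2.INTER_CUBIC)
cv2.imwrite('pics/m12.png',np.hstack([r(a),r(b)]))
```

```text
25.1 [0.4656 0.1157 0.2341] [179.9929   0.118   -0.443 ] [-0.5133 -0.4237 -0.3507]
t [([38, 110, 15, 15, 76], [45.9, 117.6]), ([338, 172, 8, 8, 50], [341.7, 175.6])]
s [([96, 30, 5, 4, 10], [98.4, 31.5]), ([348, 195, 6, 5, 23], [350.6, 196.8])]
w [([570, 0, 43, 27, 927], [589.5, 11.4]), ([171, 156, 11, 9, 76], [176.3, 159.7])]
```

View pics/m12.png

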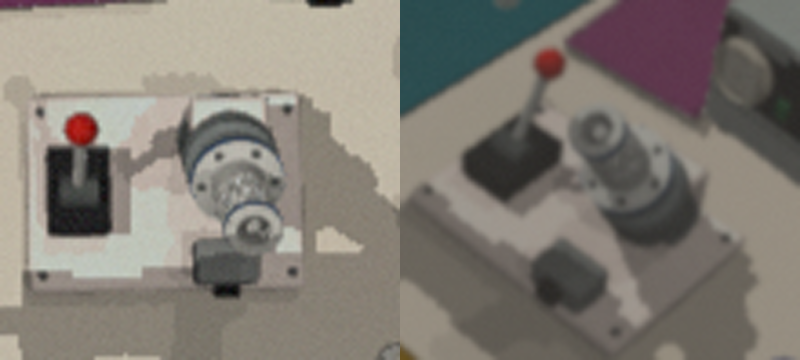

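View pics/t12.png

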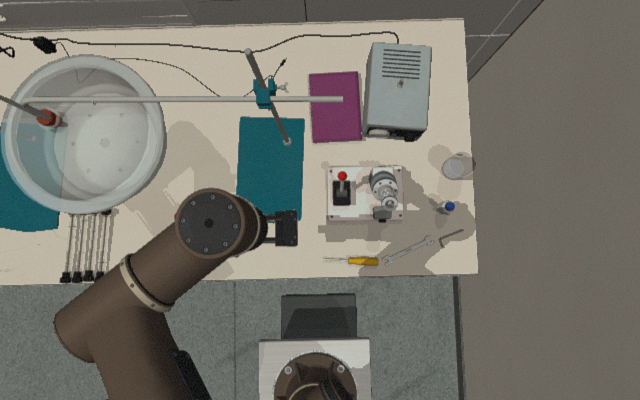

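View pics/w12.png

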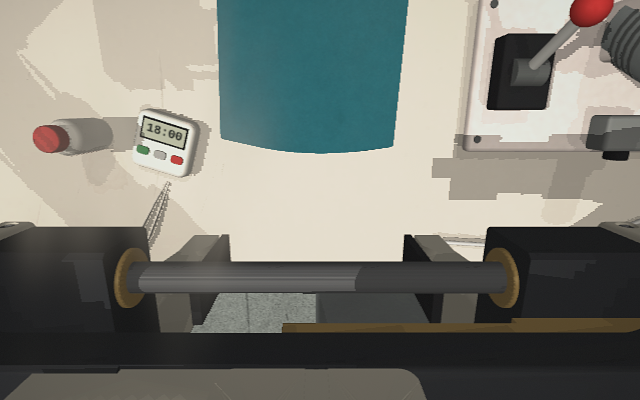

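Run:
```python
from h import *
np.set_printoptions(precision=4,suppress=True)
A=load('top0');B=load('scene0');T=load('t12');S=load('s12');W=load('w11')
k0,_=tri([(A,(342.4,201.2)),(B,(333.3,207.8))]);k1,e=tri([(T,(341.7,175.6)),(S,(350.6,196.8))]);k2,e2=tri([(T,(341.7,175.6)),(W,(426.5,34.7))])
print(k0,k1,e,k2,e2)
d=k1-k0;print('chord',np.linalg.norm(d),'swing',2*np.arcsin(np.linalg.norm(d)/.16), 'd',d)
y=np.radians(-.65);b=np.array([np.cos(y),np.sin(y),0]);zs=-.5*b+np.array([0,0,.8660254])
s=np.array([.5685,-.2046,.105]); top=s+.09*zs
for nm,X in(('home',top),('5mm up',top+.005*zs)):
  ps=proj(S,X);pt=proj(T,X);print(nm,'sc',(ps-[310,180]+.5)*[400/110,3.6],'top',(pt-[320,140]+.5)*[400/110,3.6])
```

```text
[ 0.5375 -0.0888  0.1167] [ 0.6075 -0.0896  0.1132] [np.float64(0.0012030321866392233), np.float64(0.0012030321866393812)] [ 0.6064 -0.0885  0.117 ] [np.float64(0.0003720783538430766), np.float64(0.0003720783538431641)]
chord 0.07009315537559942 swing 0.9069283428482393 d [ 0.07   -0.0008 -0.0035]
home sc [195.7745 126.6084] top [255.4323 229.449 ]
5mm up sc [193.8808 124.0016] top [256.498  232.5494]
```

Lever check: the knob went from x = 0.5375 to 0.6075, past a pivot at the plate's middle (x ≈ 0.570). That gives a lean of asin(0.0375/0.08) ≈ 0.49 rad to the back, or about 0.99 rad on the joint, which agrees with the firm stop I felt. The sleeve's top is within 1–2 zoomed pixels of the home prediction, and the bystanders have not moved. Handing in.

```bash
python3 -c "
from h import *
print(job.close_job(), sensors.get_obs()['clock'])"
```

```text
the job is handed in; nothing more can be done
the job is handed in; nothing more can be done
```

The sleeve is on the shaft with its flange on the shoulder. The drive lever is over to the back, and I handed the job in at about 25 s of the 64 s allowed. No verdict is reported, so the points below rest on my own checks.

- **Sleeve:** I gripped it, tilted it 30° and entered the shaft. I moved about 1 mm sideways to null a 2.5 N side force, then pushed past the ball at about 4–8 mm/s with about 7–9 N. The push force vanished as the ball popped out, and the sleeve then met a hard stop. I released it and backed off.
- **Seating check:** After release, the top and scene views put the sleeve's top about 0.5 px from the predicted home position, with the flange flush on the drum. I had no direct reading of the ball.
- **Lever:** I pushed it with one open finger to a firm stop. The knob moved 70 mm, and I put the joint at about 0.99 rad from the knob's offset to the pivot. The chord alone gives a swing of 0.91 rad from a start I estimate at about 0.09.
- **Bystanders and arm:** In the last pictures the beaker and both bottles stood where they started, and the arm was clear of everything.

**Disagreements:**
- My first camera estimate of the shoulder was about 7.5 mm too low along the shaft. The contact point corrected it, and re-projecting the tip and ball then agreed.
- The wrist camera read about 1.2 mm off sideways.
- Contact peaked at about 47 N at the shoulder and about 38 N at the lever stop, through the fingers. Both were under the 120 N wrist limit.

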